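Open the gearbox filler and set the cap in the drip tray

TASK

Open the filler of the small gearbox: turn the fill cap, the one with the straight grip bar, counterclockwise seen from above until its bar points at the two raised marks on the neck, and lift it straight out. Then set it down upright on the floor of the shallow drip tray and let go.

Things in the scene. Friction and masses are not known exactly. Their poses are not given: they have to be found in the camera images.
- fill_cap: Loose black cap, 0.15 kg, origin at centre of its underside, z up. Lug bar 48x16x6 mm along its x under a shank 25 mm thick, 20 mm high; flange 58 mm across at z 20-26; grip bar along its x, 46 long, 14 wide (y), z 26-54 mm. Starts seated in the neck with its x axis 60-83 degrees clockwise (from above) of the neck's x: locked. Turns freely.
- filler_neck: Fixed tube 66 mm across, 30 high, on the gearbox top; origin at its underside centre, z up. The seated cap's origin is 10 mm above it. Raised marks point along its +x and -x. The cap comes out only with its x within about 16 degrees of the neck's x (either way round); a stop ends the counterclockwise turn 11 degrees past alignment. Then it must rise 20 mm to clear the rim.
- breather: Not to be handled: the other fitting on the gearbox top, a fixed low round dome without a bar, 40 mm across and 34 mm high, 96 mm from the filler neck. Origin at the centre of its underside, on the gearbox top, 75 mm above the work surface.
- drip_tray: Fixed shallow rectangular steel tray on the work surface to the right of the gearbox, outside 150 (its x) x 120 (its y) x 12 mm, walls and floor 3 mm thick, open at the top. Origin at the centre of its underside, z up.

How it is judged (in metres and radians):
On the way:
1. the cap, still seated in the neck, is turned until its bar lines up with the marks, within 18 degrees (angle between the x axis of fill_cap and the x axis of filler_neck, either way round below 0.32 rad and z of fill_cap in the frame of filler_neck below 0.016 m and horizontal distance between fill_cap and filler_neck below 0.01 m), for 0.05 s.
At the end, for the whole second after the job is handed in: The cap stands upright (within 10 degrees) and at rest on the floor of the drip tray: its axis within 62 mm of the tray's centre along the tray's length and 47 mm across, its underside less than 5 mm above the tray's floor (x of fill_cap in the frame of drip_tray between -0.062 and 0.062 m and y of fill_cap in the frame of drip_tray between -0.047 and 0.047 m and z of fill_cap in the frame of drip_tray below 0.008 m and angle between fill_cap's own z axis and vertical below 0.17 rad and linear speed of fill_cap below 0.02 m/s); the robot touches nothing.
It also fails if it takes over 40 s, if anything falls off the work surface, if the arm or the gripper's body presses on something with over 40 N, if the wrist force passes 120 N, or if a joint passes its speed limit or range.

ROBOT

A 6-joint arm with a two-finger parallel gripper is mounted at the origin on a cart in front of the work surface, level with it; the furniture and walls round the work are solid. World frame = base frame: x ahead of the robot, y to its left, z up, the work surface at z = 0. Lengths are in m, angles in degrees, forces in N, time in s.
With the tool pointing down it reaches from about 0.4 to 0.825 m from the base axis. Payload 7 kg.
Tool frame: the origin (TCP) lies on the centre line of the jaws, within the pads' length; the fingertips stand 8 mm ahead of it and the grasp point (between the pads) lies 11 mm behind it (r.tcp_to_tips is the distance from the TCP to the fingertips, in m); z points along the fingers, y is the direction in which the jaws open and shut (so a half turn about z gives the same grasp; the last joint's range is limited). The gripper opens to 88 mm and grips with 3 to 60 N. Pads are 19 mm wide; open, the fingers measure 130 mm over their backs; the gripper's body (78 mm by 193 mm) begins 47 mm behind the grasp point.
Start: joints at [-55.342, 20.546, 0.682, 0, -70.136, -16.507], TCP at [0.21, -0.641, 0.235] pointing down, gripper open.
Joint ranges: [-176.03, 176.03], [-82.01, 121.73], [-58.28, 71.71], [-173.87, 95.51], [-174.79, -0.11], [-173.66, 173.66]. Speed limits (degrees/s): [136.94, 136.94, 172.46, 180, 180, 180].

INTERFACE

Orientations are given as [roll, pitch, yaw] about the fixed x, y, z axes, in that order (R = Rz(yaw) Ry(pitch) Rx(roll)).
In Python, from plant import r gives the robot as it stands.
- The arm moves only by the tool drive_tool, never from a script. Its argument "plan" is text: rows parted by semicolons, each of 4 numbers parted by spaces: the shift along the tool's x, y, z in cm, then the turn about the tool's z in rad. A call has 1 to 8 rows; each row is the pose to reach, as a shift and turn from the pose commanded when the call began, along the tool's axes at that moment; what a row does not reach only later rows make up. A row lasts 1/8 s, in which the tool goes at most 62.5 mm and 10.7 degrees, less where a joint would pass 70% of its speed; a pose out of reach is approached as far as the arm can. A call with a gripper value outside its range is refused whole. "fingers" is the closure, from -1 (fully open) to 1 (shut), set as the call begins (left out, the last holds). The fingers move at their own pace and stop on an object; "squeeze" is the grip in N (left out, the last holds). Time passes only in rows, so rows that repeat a pose let the fingers close. It gives the time, the measured TCP pose, the force and the opening at its end, in the units of the state.
- r.get_state(): the state, without advancing time (a new reading comes with each control period).
- r.capture(name): name is "scene" or "side" or "wrist"; returns a dict with "frame" (384x512x3 uint8, red, green, blue), "fovy" (degrees; the focal length in pixels is half the picture's height over the tangent of half this angle, whatever the lens; pixels are square), "cx", "cy" (the principal point, pixels), "k1" (the pictures are not rectified: a ray, as slopes to the right and down, at radius r is drawn at 1 + k1 r^2 times it, then the intrinsics apply), "rvec" (rotation vector, rad) and "tvec" (3), from world to camera coordinates, as OpenCV has them. Camera axes: x right, y down, z forward; pixel columns grow to the right and rows downward; lengths in m; the calibration is good to about 2 mm. A picture is of the moment at which its call begins. There is no depth.
- r.close_job(): hands the job in, once; it reports no verdict.
The state is a dict: "time_s": time; "joints": joint angles; "qd": joint speeds; "joint_torque": joint torques, N m; "tcp_pos": TCP position; "eef_rot": TCP orientation; "contact_force": force on the tool from outside, world axes, zero at the start; "moment": the same for the moment, N m; "gripper_width": finger opening in m.
Only numpy, scipy, OpenCV 4.12 (cv2) and the standard library are available. Lean on these libraries where they do the work, as an engineer would, in place of code of your own. Each camera call takes 0.05 s, during which the arm holds its last target. There are 200 camera calls.

## Working session

There is one attempt and no reset: what is moved stays moved. The work goes in short steps, Python scripts to look and compute and a tool call to move; the robot and the scene stay as the last step left them, time stands still between calls to the robot, and variables do not carry over. Pictures are saved under pics/ and viewed, about 8 in all and at most 12, crops included, and the job is handed in when it is done.

Besides the shell and the picture viewer there is one more tool, called after "Emit:" as name(argument=value, ...) on one line, values as JSON. drive_tool: Moves the arm, as the interface text tells. Its arguments: {"type":"object","properties":{"plan":{"type":"string"},"fingers":{"type":"number"},"squeeze":{"type":"number"}},"required":["plan"]}

```bash
mkdir -p pics; cat > h.py <<'E'
import numpy as np, cv2
from plant import r
def cap(n,f=None):
    c=r.capture(n)
    if f: cv2.imwrite('pics/'+f,c['frame'][:,:,::-1])
    return c
def ray(c,u,v):
    f=c['frame'].shape[0]/2/np.tan(np.radians(c['fovy'])/2)
    K=np.array([[f,0,c['cx']],[0,f,c['cy']],[0,0,1]])
    p=cv2.undistortPoints(np.array([[[u,v]]],float),K,np.array([c['k1'],0,0,0,0.]))[0,0]
    R=cv2.Rodrigues(np.array(c['rvec'],float))[0];t=np.array(c['tvec'],float).ravel()
    return -R.T@t, R.T@np.array([p[0],p[1],1])
def onz(c,u,v,z):
    o,d=ray(c,u,v); return o+d*(z-o[2])/d[2]
def proj(c,P):
    f=c['frame'].shape[0]/2/np.tan(np.radians(c['fovy'])/2)
    K=np.array([[f,0,c['cx']],[0,f,c['cy']],[0,0,1]])
    return cv2.projectPoints(np.array(P,float).reshape(-1,1,3),np.array(c['rvec'],float),np.array(c['tvec'],float),K,np.array([c['k1'],0,0,0,0.]))[0][:,0]
E
python3 - <<'E'
from h import *
import pickle
cs={n:cap(n) for n in('scene','side','wrist')}
pickle.dump(cs,open('c0.pkl','wb'))
im=np.hstack([cs['scene']['frame'],cs['side']['frame']])
cv2.imwrite('pics/a.png',cs['scene']['frame'][:,:,::-1]);cv2.imwrite('pics/b.png',cs['side']['frame'][:,:,::-1])
s=r.get_state();print({k:s[k] for k in('time_s','tcp_pos','eef_rot','contact_force','gripper_width')})
for c in cs.values():print(onz(c,c['cx'],c['cy'],0),ray(c,0,0)[0])
E
```

```text
{'time_s': 0.15, 'tcp_pos': array([ 0.21014844, -0.64109764,  0.23385356]), 'eef_rot': array([ 1.79928519e+02, -8.78184458e-03, -1.61853231e+02]), 'contact_force': array([-0.1161821 , -0.42849659, -0.15699389]), 'gripper_width': 0.0877060282734344}
[0.58415388 0.11115578 0.        ] [0.17816427 0.8600919  0.49421179]
[0.52840767 0.15089665 0.        ] [0.18949075 0.73475832 0.66701949]
[ 0.24228309 -0.63059162  0.        ] [ 0.13959384 -0.66459077  0.38352088]
```

View pics/a.png

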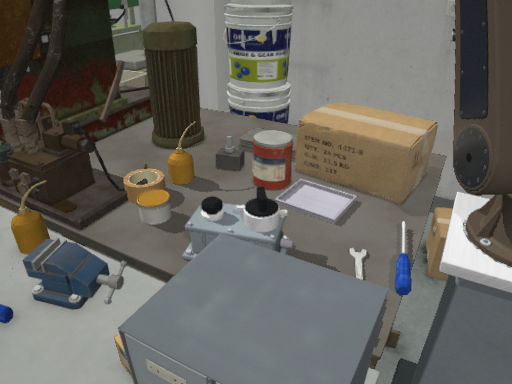

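View pics/b.png

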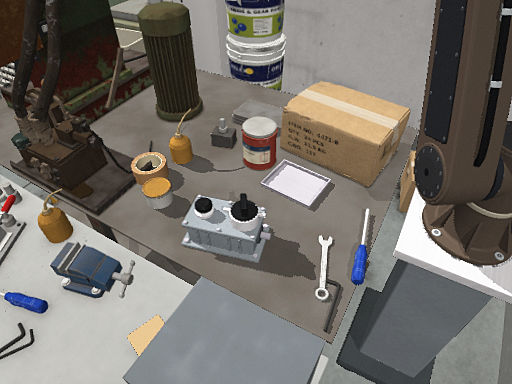

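```bash
python3 - <<'E'
from h import *
import pickle
cs=pickle.load(open('c0.pkl','rb'))
a=cs['scene']['frame'][160:260,170:365];b=cs['side']['frame'][160:260,170:335]
a=cv2.resize(a,None,fx=3,fy=3,interpolation=cv2.INTER_CUBIC);b=cv2.resize(b,None,fx=3,fy=3,interpolation=cv2.INTER_CUBIC)
o=np.zeros((600,600,3),np.uint8);o[:300,:585]=a;o[300:,:495]=b
cv2.imwrite('pics/c.png',o[:,:,::-1])
for n,q in(('scene',(262,213)),('side',(244,213))):print(onz(cs[n],*q,.107))
for n,q in(('scene',(317,199)),('side',(296,183))):print(onz(cs[n],*q,.007))
E
```

```text
[0.46155566 0.32580663 0.107     ]
[0.46526492 0.31549508 0.107     ]
[0.44983548 0.07040398 0.007     ]
[0.446848   0.07536191 0.007     ]
```

View pics/c.png

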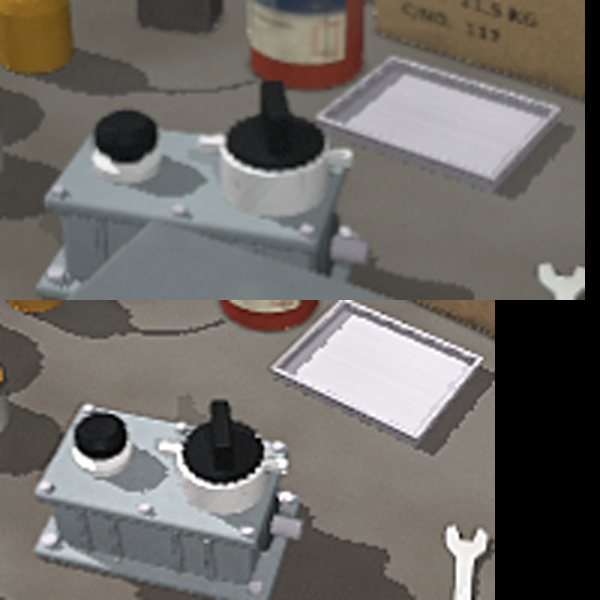

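```bash
cat >> h.py <<'E'
def go(xyz,yaw,s=None):
    s=s or r.get_state(); R=cv2.Rodrigues(np.zeros(3))[0]
    y=np.radians(s['eef_rot'][2]); d=np.array(xyz)-s['tcp_pos']
    X=np.array([np.cos(y),np.sin(y),0]);Y=np.array([np.sin(y),-np.cos(y),0])
    t=-((yaw-s['eef_rot'][2]+180)%360-180)
    return np.round([100*d@X,100*d@Y,-100*d[2],np.radians(t)],2), round(t,1)
def st():
    s=r.get_state()
    print({k:np.round(s[k],3) for k in('time_s','tcp_pos','eef_rot','joints','contact_force','gripper_width')})
    return s
E
python3 - <<'E'
from h import *
import pickle
cs=pickle.load(open('c0.pkl','rb'));c=cs['side'];d=cs['scene']
def a(p,q):v=q-p;return np.degrees(np.arctan2(v[1],v[0]))
z=.1
p,q=onz(c,226,209,z),onz(c,263.3,215,z);print('neck',p,q,a(p,q))
p,q=onz(d,170+208/3,160+142/3,z),onz(d,170+345/3,160+156/3,z);print('neck',p,q,a(p,q))
for u,v in((261.7,160.3),(285,177.7),(308.3,207),(330.7,178.3)):
    pass
T=[onz(c,170+x/3,160+(y-300)/3,.012) for x,y in((272,368),(345,302),(483,358),(417,443))];print(np.round(T,3),np.mean(T,0),a(T[0],T[3]),a(T[1],T[2]))
print('box foot',onz(c,370,186,0),onz(c,282,142,0),onz(c,410,130,0))
print('red can',onz(c,258,167,0))
s=r.get_state();print(go([.55,-.25,.38],-161.85,s),go([.464-.1,.318,.33],-161.85,s))
E
```

```text
neck [0.5094469  0.31965772 0.1       ] [0.42925033 0.29470184 0.1       ] -162.7147007984967
neck [0.51240343 0.31944183 0.1       ] [0.43179967 0.29291786 0.1       ] -161.7853727338259
[[0.53  0.127 0.012]
 [0.514 0.009 0.012]
 [0.366 0.019 0.012]
 [0.377 0.147 0.012]] [0.44671809 0.07563526 0.012     ] 172.2607190060914 176.1912723260168
box foot [ 0.26438015 -0.02191534  0.        ] [ 0.56944105 -0.08269797  0.        ] [ 0.2236816  -0.35854015  0.        ]
red can [0.57582041 0.06081148 0.        ]
(array([-44.48,  26.58, -14.61,  -0.  ]), np.float64(-0.0)) (array([-44.49,  86.35,  -9.61,  -0.  ]), np.float64(-0.0))
```

Emit:
drive_tool(plan="0 0 -6 -0.18; 0 0 -12 -0.36; -4 2.4 -16 -0.54; -9 5.4 -16.5 -0.72; -14 8.4 -16.5 -0.9; -19 11.4 -16.5 -1.08; -24 14.4 -16.5 -1.26; -29 17.4 -16.5 -1.44", fingers=-1)

```text
time_s: 1.15
tcp_pos: [0.4325, -0.384, 0.3995]
eef_rot: [-180.0, 0.0, -79.0]
contact_force: [0.7, -0.7, 0.3]
gripper_width: 0.0874
```

```bash
python3 - <<'E'
from h import *
s=st();print(go([.6,-.1,.4],-52,s),go([.6,.1,.4],-52,s),go([.47,.307,.34],-52,s))
E
```

```text
{'time_s': np.float64(1.15), 'tcp_pos': array([ 0.433, -0.384,  0.4  ]), 'eef_rot': array([-1.79997e+02,  7.00000e-03, -7.90020e+01]), 'joints': array([-2.2239e+01,  7.9060e+00,  4.8020e+00, -8.0000e-03, -8.6896e+01,
        3.3237e+01]), 'contact_force': array([ 0.723, -0.68 ,  0.256]), 'gripper_width': np.float64(0.087)}
(array([-24.68, -21.86,  -0.05,  -0.47]), np.float64(-27.0)) (array([-44.32, -25.68,  -0.05,  -0.47]), np.float64(-27.0)) (array([-67.12, -16.86,   5.95,  -0.47]), np.float64(-27.0))
```

Emit:
drive_tool(plan="-5 -4 0 -0.1; -10 -8 0 -0.2; -15 -12 0 -0.3; -20 -16 0 -0.4; -25 -19 0 -0.47; -31 -20 0 -0.47; -37 -21 0 -0.47; -43 -21.5 0 -0.47")

```text
time_s: 2.15
tcp_pos: [0.563, 0.0787, 0.3991]
eef_rot: [180.0, 0.0, -52.4]
contact_force: [0.5, 1.0, -1.0]
gripper_width: 0.0877
```

```bash
python3 - <<'E'
from h import *
s=st();print(go([.47,.307,.34],-52,s))
E
```

```text
{'time_s': np.float64(2.15), 'tcp_pos': array([0.563, 0.079, 0.399]), 'eef_rot': array([ 1.79964e+02,  1.30000e-02, -5.24070e+01]), 'joints': array([ 2.7669e+01,  6.9300e+00,  3.6170e+00, -7.0000e-03, -8.6724e+01,
        9.9240e+00]), 'contact_force': array([ 0.512,  0.991, -1.022]), 'gripper_width': np.float64(0.088)}
(array([-2.377e+01, -6.560e+00,  5.910e+00, -1.000e-02]), np.float64(-0.4))
```

Emit:
drive_tool(plan="-5 -1.4 1 0; -10 -2.8 2 0; -15 -4.2 3.5 0; -20 -5.5 5 0; -23.8 -6.6 6 0; -23.8 -6.6 6 0")

```text
time_s: 2.9
tcp_pos: [0.4691, 0.3074, 0.338]
eef_rot: [179.9, -0.0, -52.2]
contact_force: [-0.6, -0.5, 0.5]
gripper_width: 0.0875
```

```bash
python3 - <<'E'
from h import *
import pickle
c=cap('wrist','d.png');pickle.dump(c,open('c1.pkl','wb'));st()
print(proj(c,[[.47,.307,.139],[.47,.307,.105]]))
E
```

```text
{'time_s': np.float64(2.95), 'tcp_pos': array([0.47 , 0.306, 0.339]), 'eef_rot': array([ 1.79909e+02, -1.80000e-02, -5.22840e+01]), 'joints': array([ 5.3106e+01,  6.9020e+00, -3.9390e+00, -7.0000e-03, -7.9252e+01,
       -1.5389e+01]), 'contact_force': array([ 0.081,  0.223, -0.493]), 'gripper_width': np.float64(0.088)}
[[250.09101594 176.32624871]
 [250.17901718 171.40089086]]
```

View pics/d.png

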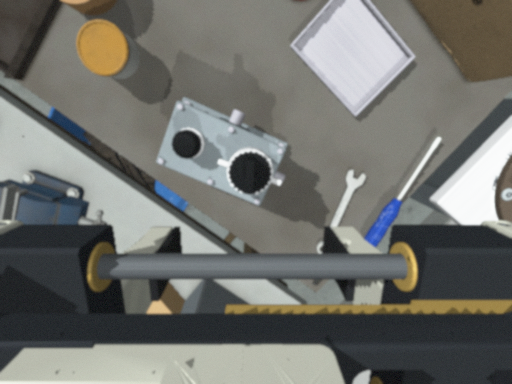

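```bash
python3 - <<'E'
from h import *
import pickle
c=pickle.load(open('c1.pkl','rb'))
f=c['frame'][135:210,205:300]
g=(255*np.clip(f/255.,0,1)**.5).astype(np.uint8)
cv2.imwrite('pics/e.png',cv2.resize(g,None,fx=8,fy=8,interpolation=cv2.INTER_CUBIC)[:,:,::-1])
E
```

```text
(no output)
```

View pics/e.png

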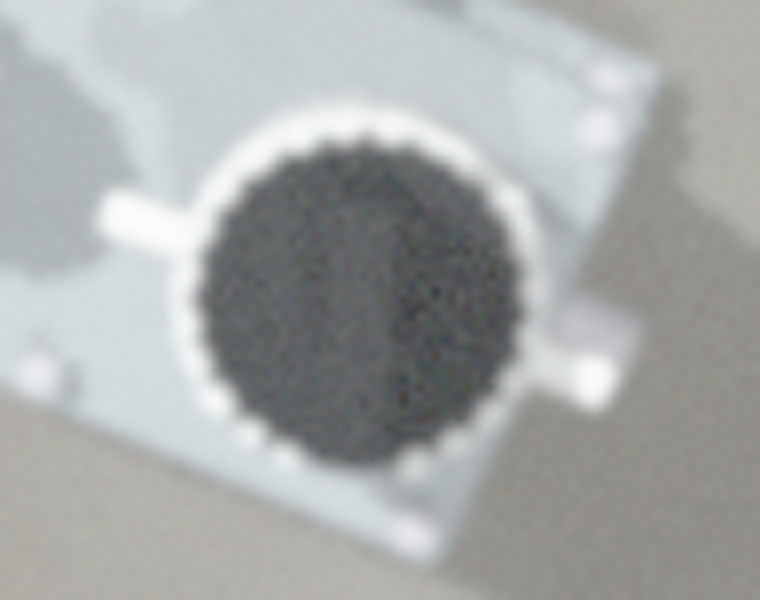

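```bash
python3 - <<'E'
from h import *
import pickle
c=pickle.load(open('c1.pkl','rb'))
g=cv2.cvtColor(c['frame'],cv2.COLOR_RGB2GRAY)
m=(g<60).astype(np.uint8)[:215]
n,l,s,ce=cv2.connectedComponentsWithStats(m)
for k in range(1,n):
    if 100<s[k,4]<3000: print(s[k],ce[k],onz(c,*ce[k],.111))
P=lambda x,y,z:onz(c,205-.5+x/8,135-.5+y/8,z)
A,B=P(105,215,.1),P(600,387,.1);d=A-B;print('neck',(A+B)/2,np.degrees(np.arctan2(d[1],d[0])))
print('flange',P(358,303,.109))
# brightness profile: bar vs flange, row-wise column of strongest edge
f=g[135:210,205:300].astype(float)
f=cv2.GaussianBlur(f,(0,0),1)
for y in range(22,56,3): print(y,np.round(f[y,34:58]).astype(int))
T=[P(360,190,.139),P(360,440,.139)];d=T[0]-T[1];print('bar',np.degrees(np.arctan2(d[1],d[0])),np.linalg.norm(d))
E
```

```text
[   0    0   62   80 1600] [31.7925   39.576875] [0.7801162  0.33995427 0.111     ]
[ 88   0  28  15 128] [101.453125    8.4921875] [0.72959466 0.25901878 0.111     ]
[   0   86  186  129 1444] [ 95.74030471 148.73407202] [0.65389515 0.40874441 0.111     ]
[173 131  27  26 548] [186.18978102 143.78649635] [0.56139898 0.32886174 0.111     ]
[ 231  154   39   39 1170] [249.78974359 172.46324786] [0.47019134 0.30759792 0.111     ]
[ 24 185  63  30 395] [ 62.10379747 197.92658228] [0.65754743 0.49864207 0.111     ]
neck [0.47013414 0.30982231 0.1       ] 18.290744280578277
flange [0.47063158 0.30826717 0.109     ]
22 [63 50 43 40 38 37 36 35 34 32 32 32 32 32 31 33 35 38 41 43 47 55 69 88]
25 [41 40 38 38 37 36 36 36 36 36 35 35 34 33 32 31 30 30 32 34 36 38 40 41]
28 [41 41 40 38 36 36 37 38 38 40 40 39 40 39 37 33 30 30 30 29 29 30 32 33]
31 [41 40 38 37 36 35 35 37 39 39 40 40 39 37 35 32 29 27 27 27 27 27 28 29]
34 [40 40 39 37 34 34 35 37 39 39 39 39 38 37 35 31 29 28 27 27 28 28 28 28]
37 [40 39 38 36 35 34 35 38 39 40 40 40 38 36 33 29 26 25 25 26 27 28 28 29]
40 [38 38 38 37 35 35 36 38 39 40 39 39 38 37 33 28 25 25 27 27 27 28 29 28]
43 [38 38 37 37 36 36 37 38 39 39 38 37 37 37 35 32 29 28 27 25 25 26 28 28]
46 [38 38 38 38 38 38 39 39 39 40 39 39 38 36 33 30 29 29 28 27 27 27 28 28]
49 [37 37 37 37 37 37 38 39 39 39 37 36 36 35 31 27 26 26 27 28 27 27 27 29]
52 [54 44 40 38 38 38 38 37 37 38 39 38 36 33 31 29 28 28 28 30 34 43 52 63]
55 [138 125 107  84  63  50  44  41  40  39  39  38  37  36  37  41  51  62
  69  75  90 114 134 142]
bar -52.38071740494327 0.04058847427276524
```

```bash
python3 - <<'E'
from h import *
s=st();print(go([.4703,.308,.16],-55,s),go([.4703,.308,.123],-55,s))
E
```

```text
{'time_s': np.float64(2.95), 'tcp_pos': array([0.47 , 0.306, 0.339]), 'eef_rot': array([ 1.79909e+02, -1.80000e-02, -5.22840e+01]), 'joints': array([ 5.3106e+01,  6.9020e+00, -3.9390e+00, -7.0000e-03, -7.9252e+01,
       -1.5389e+01]), 'contact_force': array([ 0.081,  0.223, -0.493]), 'gripper_width': np.float64(0.088)}
(array([-0.1 , -0.14, 17.88,  0.05]), np.float64(2.7)) (array([-0.1 , -0.14, 21.58,  0.05]), np.float64(2.7))
```

Emit:
drive_tool(plan="-0.1 -0.1 5 0.05; -0.1 -0.1 10 0.05; -0.1 -0.1 14 0.05; -0.1 -0.1 17 0.05; -0.1 -0.1 19 0.05; -0.1 -0.1 20.5 0.05; -0.1 -0.1 21.4 0.05; -0.1 -0.1 21.4 0.05")

```text
time_s: 3.95
tcp_pos: [0.4708, 0.3066, 0.1254]
eef_rot: [180.0, -0.0, -55.3]
contact_force: [0.5, -0.0, 0.0]
gripper_width: 0.0875
```

```bash
python3 - <<'E'
from h import *
s=st();print(go([.4703,.308,.123],-55,s))
E
```

```text
{'time_s': np.float64(3.95), 'tcp_pos': array([0.471, 0.307, 0.125]), 'eef_rot': array([ 1.79977e+02, -1.20000e-02, -5.52900e+01]), 'joints': array([ 5.3038e+01,  1.5526e+01, -2.2093e+01,  5.0000e-03, -5.2407e+01,
       -1.8331e+01]), 'contact_force': array([ 0.528, -0.033,  0.04 ]), 'gripper_width': np.float64(0.088)}
(array([-0.14, -0.04,  0.24, -0.01]), np.float64(-0.3))
```

Emit:
drive_tool(plan="-0.1 0 0.2 0; -0.1 0 0.2 0; -0.1 0 0.2 0; -0.1 0 0.2 0; -0.1 0 0.2 0; -0.1 0 0.2 0; -0.1 0 0.2 0; -0.1 0 0.2 0", fingers=1, squeeze=25)

```text
time_s: 4.95
tcp_pos: [0.4703, 0.3078, 0.1236]
eef_rot: [-180.0, -0.0, -55.3]
contact_force: [0.1, 0.3, 0.2]
gripper_width: 0.0138
```

Emit:
drive_tool(plan="0 0 0 -0.16; 0 0 0 -0.32; 0 0 0 -0.48; 0 0 0 -0.64; 0 0 0 -0.8; 0 0 0 -0.96; 0 0 0 -1.12; 0 0 0 -1.24")

```text
time_s: 5.95
tcp_pos: [0.4703, 0.3082, 0.1236]
eef_rot: [-180.0, -0.0, 16.0]
contact_force: [-0.8, 0.4, 0.5]
gripper_width: 0.0135
```

```bash
python3 - <<'E'
from h import *
s=st();print(s['moment'],go([.4703,.308,.123],18.3,s))
c=cap('side'); d=cap('scene')
def k(c,x,y): return cv2.resize(c['frame'][y:y+75,x:x+100],None,fx=4,fy=4,interpolation=cv2.INTER_CUBIC)
g=np.hstack([k(c,195,170),k(d,212,165)])
cv2.imwrite('pics/f.png',(255*(g/255.)**.6).astype(np.uint8)[:,:,::-1])
E
```

```text
{'time_s': np.float64(5.95), 'tcp_pos': array([0.47 , 0.308, 0.124]), 'eef_rot': array([-1.79967e+02, -3.50000e-02,  1.60270e+01]), 'joints': array([ 5.3173e+01,  1.5642e+01, -2.2206e+01, -6.0000e-03, -5.2104e+01,
        5.2859e+01]), 'contact_force': array([-0.842,  0.366,  0.524]), 'gripper_width': np.float64(0.014)}
[ 0.17590615  0.33237507 -0.06099967] (array([-0.01,  0.01,  0.06, -0.04]), np.float64(-2.3))
```

View pics/f.png

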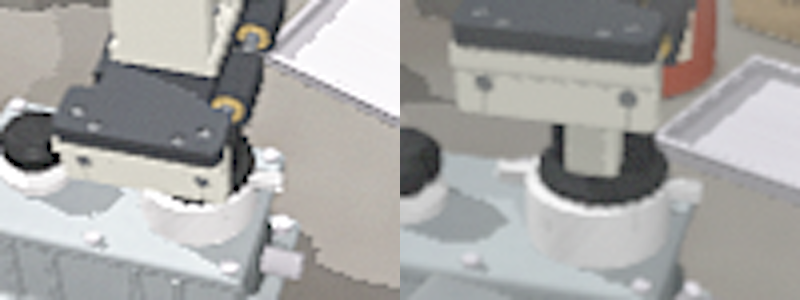

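Fingers at about (190,190) hold the bar, now facing across the marks; the gripper width is still the bar's. Now I finish the turn and lift.

Emit:
drive_tool(plan="0 0 0 -0.04; 0 0 0 -0.04; 0 0 -0.4 -0.04; 0 0 -0.8 -0.04; 0 0 -1.2 -0.04; 0 0 -1.6 -0.04")

```text
time_s: 6.8
tcp_pos: [0.4701, 0.3077, 0.1399]
eef_rot: [-180.0, -0.0, 18.0]
contact_force: [0.7, 1.1, -2.2]
gripper_width: 0.0138
```

Emit:
drive_tool(plan="0 0 -1 0; 0 0 -2 0; 0 0 -3.5 0; 0 0 -6 0; 0 0 -9 0; 0 0 -11 0; 0 0 -11 0")

```text
time_s: 7.68
tcp_pos: [0.4707, 0.3083, 0.2519]
eef_rot: [-179.9, -0.2, 18.1]
contact_force: [-0.5, 0.0, -2.1]
gripper_width: 0.014
```

```bash
python3 - <<'E'
from h import *
s=st();print(go([.447,.0755,.20],18,s))
c=cap('side','g0.png'); d=cap('scene')
def k(c,x,y): return cv2.resize(c['frame'][y:y+140,x:x+130],None,fx=3,fy=3,interpolation=cv2.INTER_CUBIC)
g=np.hstack([k(c,190,120),k(d,210,115)])
cv2.imwrite('pics/g.png',(255*(g/255.)**.6).astype(np.uint8)[:,:,::-1])
# tray centre by mask, side & scene
for q in(c,d):
    h=cv2.cvtColor(q['frame'],cv2.COLOR_RGB2HSV)
    m=((h[:,:,2]>150)&(h[:,:,1]<40)).astype(np.uint8); m[:,:255]=0
    n,l,S,ce=cv2.connectedComponentsWithStats(m)
    for i in range(1,n):
        if S[i,4]>600 and S[i,1]<230 and S[i,1]>100: print(S[i],onz(q,*ce[i],.003))
E
```

```text
{'time_s': np.float64(7.675), 'tcp_pos': array([0.471, 0.308, 0.252]), 'eef_rot': array([-179.89 ,   -0.19 ,   18.066]), 'joints': array([ 5.3165e+01,  9.2290e+00, -1.2383e+01,  2.0000e-02, -6.8169e+01,
        5.4894e+01]), 'contact_force': array([-0.47 ,  0.008, -2.126]), 'gripper_width': np.float64(0.014)}
(array([-9.47, 21.39,  5.19,  0.  ]), np.float64(0.1))
[ 260  159   71   47 1598] [0.44928572 0.0701122  0.003     ]
[ 375  172  137  132 5025] [0.04662818 0.10086644 0.003     ]
[ 276  179   81   41 1376] [0.44512886 0.06864694 0.003     ]
[ 440  191   72   96 2849] [0.10244676 0.07947701 0.003     ]
[255 199  33  41 767] [0.52288018 0.19128757 0.003     ]
```

View pics/g.png

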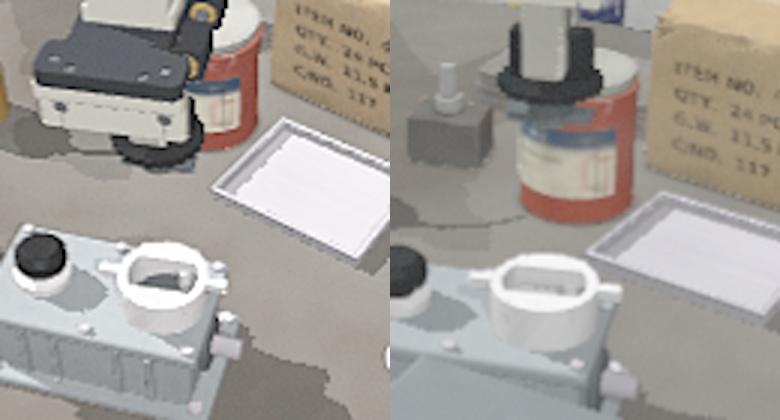

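```bash
python3 - <<'E'
from h import *
import pickle
c=pickle.load(open('c0.pkl','rb'))['side']
for z in(.08,.11,.14,.17,.2):print(z,proj(c,[[.576,.061,z],[.264,-.022,z]]).round().tolist())
s=st();print(go([.442,.082,.12],18,s))
E
```

```text
0.08 [[258.0, 145.0], [377.0, 164.0]]
0.11 [[258.0, 136.0], [379.0, 155.0]]
0.14 [[258.0, 127.0], [382.0, 146.0]]
0.17 [[258.0, 117.0], [385.0, 136.0]]
0.2 [[258.0, 107.0], [388.0, 126.0]]
{'time_s': np.float64(7.775), 'tcp_pos': array([0.47 , 0.307, 0.249]), 'eef_rot': array([-1.79986e+02,  3.10000e-02,  1.80490e+01]), 'joints': array([ 5.3166e+01,  9.3490e+00, -1.2563e+01, -3.1000e-02, -6.8105e+01,
        5.4894e+01]), 'contact_force': array([ 0.452, -0.056, -1.576]), 'gripper_width': np.float64(0.014)}
(array([-9.62, 20.58, 12.93,  0.  ]), np.float64(0.0))
```

Emit:
drive_tool(plan="-1 2 0 0; -3 6 0 0; -5 10.5 0 0; -7 15 0 0; -8.6 18.5 1 0; -9.6 20.6 3 0; -9.6 20.6 7 0; -9.6 20.6 11 0")

```text
time_s: 8.78
tcp_pos: [0.4419, 0.0807, 0.1383]
eef_rot: [-180.0, -0.0, 18.0]
contact_force: [0.2, -0.3, -2.6]
gripper_width: 0.0142
```

```bash
python3 - <<'E'
from h import *
s=st();print(go([.442,.082,.046],18,s))
c=cap('side'); d=cap('scene')
def k(c,x,y): return cv2.resize(c['frame'][y:y+130,x:x+130],None,fx=3,fy=3,interpolation=cv2.INTER_CUBIC)
g=np.hstack([k(c,240,110),k(d,265,105)])
cv2.imwrite('pics/i.png',(255*(g/255.)**.6).astype(np.uint8)[:,:,::-1])
E
```

```text
{'time_s': np.float64(8.775), 'tcp_pos': array([0.442, 0.081, 0.138]), 'eef_rot': array([-1.79992e+02, -1.00000e-03,  1.79910e+01]), 'joints': array([ 3.5624e+01,  4.2700e+00, -3.4514e+01, -1.0000e-02, -5.1211e+01,
        7.2373e+01]), 'contact_force': array([ 0.207, -0.293, -2.576]), 'gripper_width': np.float64(0.014)}
(array([ 0.05, -0.12,  9.23, -0.  ]), np.float64(-0.0))
```

View pics/i.png

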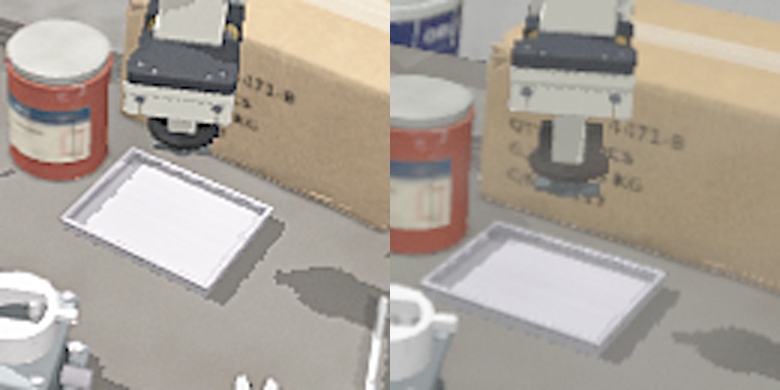

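The cap hangs upright in the gripper above the tray, at (185,130) and (565,165), clear of the can and the box. Lowering it now.

Emit:
drive_tool(plan="0 0 3 0; 0 0 5.5 0; 0 0 7.5 0; 0 0 8.6 0; 0 0 9.1 0; 0 0 9.1 0")

```text
time_s: 9.62
tcp_pos: [0.443, 0.0822, 0.049]
eef_rot: [180.0, -0.0, 18.1]
contact_force: [-0.1, 0.1, -2.4]
gripper_width: 0.0138
```

Emit:
drive_tool(plan="0 0 0.1 0; 0 0 0.2 0; 0 0 0.3 0; 0 0 0.3 0")

```text
time_s: 10.12
tcp_pos: [0.4427, 0.0821, 0.0456]
eef_rot: [-180.0, 0.0, 18.1]
contact_force: [0.2, -0.2, -1.5]
gripper_width: 0.0141
```

Emit:
drive_tool(plan="0 0 0.1 0; 0 0 0.2 0; 0 0 0.3 0; 0 0 0.3 0")

```text
time_s: 10.62
tcp_pos: [0.4426, 0.0821, 0.0424]
eef_rot: [180.0, 0.0, 18.1]
contact_force: [0.1, 0.1, -2.0]
gripper_width: 0.0142
```

Emit:
drive_tool(plan="0 0 0.05 0; 0 0 0.1 0; 0 0 0.15 0; 0 0 0.15 0")

```text
time_s: 11.12
tcp_pos: [0.4428, 0.0821, 0.0416]
eef_rot: [180.0, -0.0, 18.1]
contact_force: [-2.8, 0.1, 6.2]
gripper_width: 0.0139
```

Contact at 6 N, right at the expected height (0.0416). Releasing and rising.

Emit:
drive_tool(plan="0 0 -0.05 0; 0 0 -0.05 0; 0 0 -0.05 0; 0 0 -0.05 0; 0 0 -0.05 0; 0 0 -0.05 0", fingers=-0.2)

```text
time_s: 11.88
tcp_pos: [0.4427, 0.0821, 0.0415]
eef_rot: [180.0, 0.0, 18.1]
contact_force: [0.7, -0.7, -0.7]
gripper_width: 0.0527
```

Emit:
drive_tool(plan="0 0 -0.5 0; 0 0 -1.5 0; 0 0 -3.5 0; 0 0 -6 0; 0 0 -9 0; 0 0 -13 0; 0 0 -17 0; 0 0 -17 0")

```text
time_s: 12.88
tcp_pos: [0.4444, 0.0829, 0.2155]
eef_rot: [-179.9, -0.4, 18.1]
contact_force: [-0.0, 0.7, -0.2]
gripper_width: 0.0528
```

```bash
python3 - <<'E'
from h import *
s=st()
c=cap('side'); d=cap('scene')
def k(c,x,y): return cv2.resize(c['frame'][y:y+130,x:x+130],None,fx=3,fy=3,interpolation=cv2.INTER_CUBIC)
g=np.hstack([k(c,240,110),k(d,265,105)])
cv2.imwrite('pics/j.png',(255*(g/255.)**.6).astype(np.uint8)[:,:,::-1])
for q,n in((c,'side'),(d,'scene')): print(n,proj(q,[[.4425,.082,.026],[.4425,.082,.057]]))
E
```

```text
{'time_s': np.float64(12.875), 'tcp_pos': array([0.444, 0.083, 0.216]), 'eef_rot': array([-179.916,   -0.41 ,   18.085]), 'joints': array([ 3.5719e+01, -4.0900e-01, -2.8037e+01,  5.0000e-02, -6.1956e+01,
        7.2343e+01]), 'contact_force': array([-0.021,  0.674, -0.2  ]), 'gripper_width': np.float64(0.053)}
side [[296.91478047 179.89454192]
 [297.77094138 171.28844293]]
scene [[318.7388709  194.96134785]
 [319.80679098 183.19536924]]
```

View pics/j.png

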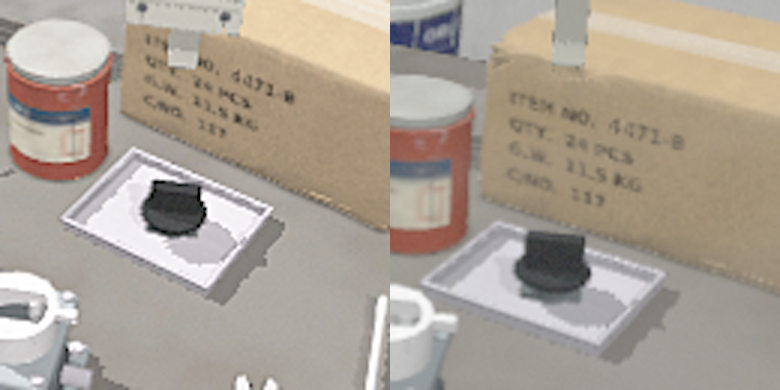

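The cap stands upright near the tray's centre, with its flange at about (174,212) and (552,270). That is within a pixel or so of the predicted position, and the gripper is clear above it.

```bash
python3 -c "
from plant import r
print(r.close_job())"
```

```text
the job is handed in; nothing more can be done
None
```

The fill cap is out of the neck and standing upright on the floor of the drip tray. The job is handed in at about 13 s of the 40 s allowed; no verdict is reported.

- **Turn and lift:** I gripped the cap by its bar and turned it about 73° counterclockwise. The tool ended at a yaw of 18.0°, against about 18.3° measured for the marks. It lifted straight out with about 2 N on the wrist, roughly the cap's own weight. While it was seated, the fingers hid the bar, so I judged the alignment from the tool's yaw and the unobstructed lift, not by sight.
- **Placing:** The cap touched down with about 6 N at the height I had predicted. I released it about 1 cm from the measured centre of the tray.
- **Last checks:** Both camera views show it upright within a pixel or so of the predicted spot. The gripper is about 17 cm above it with force near zero. None of these checks failed or disagreed.

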